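# Clamp the slant rack on the shaking incubator and vent the cultures

## Task

Get the rack of culture tubes ready to shake: push it back against the shaker platform's rear stop with the sliding clamp bar and turn the clamp knob clockwise until it is tight. Then vent the two blue-capped cultures by pulling each blue cap up along its tube to the first click, not off, and leave the white cap of the blank sealed. Reach in under the fixed clear hood without knocking it, and leave the other things on the bench alone.

Things in the scene. Friction and masses are not known exactly. Their poses are not given: they have to be found in the camera images.
- shaker: white benchtop shaking incubator, 440 mm deep (x) x 400 mm wide (y); origin under its centre on the bench, x points away from the robot. Its fixed grey platform is 105 mm above the bench and reaches from x -195 to +150 mm, y +-165 mm. Two slide rails at y = +-135 mm.
- hood: clear acrylic hood fixed over the rear half of the shaker (same frame): side walls, back wall, roof from x = +25 mm to the back, underside 339 mm above the bench (234 above the platform), its front half folded back on top; open to the front. A vertical gripper on a cap would strike the roof; its front edge is 70 mm from the lines of the tube axes (rack home), so a tool along them clears it.
- rear_stop (a point): on the platform's surface, in the plane of the faces of the two rubber bumpers of the fixed rear stop (steel angle along y with a lip that overhangs the rack's base plate), mid-width; axes as the shaker's; 110 mm behind the shaker's origin
- clamp_bar (a joint): slide of the clamp bar (steel angle across the platform in front of the rack, with two rubber bumpers and a lip over the rack's base plate), m, growing away from the robot along the shaker's x; 0 = parked in front, 0.100 = rack pressed home on the rear stop. Loose it slides with about 2 N, pushing the rack adds 3 to 6 N and squares it up. Moved by its knob.
- bar_face (a point): in the plane of the faces of the clamp bar's rubber bumpers, mid-width, 3 mm above the platform; axes as the shaker's; moves with the bar
- clamp_knob (a joint): hinge of the clamp knob, rad, growing clockwise seen from above; 0 to 0.25 at the start = loose, 1.5 = end stop. Its cam begins to bite at 0.7, the bar is locked above 1.15 (over centre at 1.4; stays by itself). Turning takes up to about 0.35 N m.
- clamp_knob_grip (a point): on the upright axis of the clamp knob, mid-height of its black grip bar (48 mm long, 12 wide, 22 high, its bottom 34 mm above the platform; under it a 13 mm stem 12 mm high on a sliding block); on the robot's right, 63 mm in front (-x) of bar_face and 135 mm to its -y. x = along the grip bar (along the shaker's x at joint value 0), turns with the knob; z up.
- rack: orange slant rack, loose, 0.55 kg (varies) with its three clear 17 mm culture tubes, which are fixed in it; base plate 110 mm (x) x 190 mm (y) x 6 mm; origin under the centre of the base plate, x away from the robot. Tubes stand 72 mm apart along y and lean 35 deg toward -x (robot). With the rack home its origin is 55 mm in front of rear_stop.
- rack_back (a point): middle of the rear lower edge of the rack's base plate
- rack_front (a point): middle of the front edge of the rack's base plate, 3 mm above its underside
- cap_left (a joint): slide of the blue snap cap of the left (+y) tube, m along the tube's leaning axis, growing as the cap is lifted: 0 = sealed, 0.0075 = vented click. The first ridge lets go with about 8 N (at 1 to 4 mm, then it snaps on); a second, stiffer one begins at 0.008 and is passed at 0.0125: cap off. Rests by itself at 0 or 0.0075.
- cap_left_grip (a point): centre of the left blue cap (20 mm across, 22 tall, ribbed), 11 mm below its top; z = tube axis, up out of the tube (35 deg from vertical, leaning to the rack's -x, toward the robot), y = along the row. Moves with the cap. Below the cap 25 mm of bare 17 mm tube shows above the rack's deck; 52 mm are free to the next cap.
- cap_right (a joint): slide of the blue snap cap of the right (-y) tube, m along the tube's leaning axis, growing as the cap is lifted: 0 = sealed, 0.0075 = vented click. The first ridge lets go with about 8 N (at 1 to 4 mm, then it snaps on); a second, stiffer one begins at 0.008 and is passed at 0.0125: cap off. Rests by itself at 0 or 0.0075.
- cap_right_grip (a point): centre of the right blue cap (20 mm across, 22 tall, ribbed), 11 mm below its top; z = tube axis, up out of the tube (35 deg from vertical, leaning to the rack's -x, toward the robot), y = along the row. Moves with the cap. Below the cap 25 mm of bare 17 mm tube shows above the rack's deck; 52 mm are free to the next cap.
- cap_mid (a joint): slide of the white snap cap of the middle tube, m along the tube's leaning axis, growing as the cap is lifted: 0 = sealed, 0.0075 = vented click. The first ridge lets go with about 8 N (at 1 to 4 mm, then it snaps on); a second, stiffer one begins at 0.008 and is passed at 0.0125: cap off. Rests by itself at 0 or 0.0075. The blank.
- cap_mid_grip (a point): centre of the middle white cap (20 mm across, 22 tall, ribbed), 11 mm below its top; z = tube axis, up out of the tube (35 deg from vertical, leaning to the rack's -x, toward the robot), y = along the row. Moves with the cap. Below the cap 25 mm of bare 17 mm tube shows above the rack's deck; 52 mm are free to the next cap.
- tip_box: red pipette-tip box with a clear red cover, 120 x 85 x 91 mm; not part of the job; origin under its centre
- amber_bottle: amber reagent bottle with blue cap, 72 mm across, 150 mm tall; not part of the job; origin under its centre
- buffer_bottle: clear bottle with orange cap, 76 mm across, 160 mm tall; not part of the job; origin under its centre
- tape_roll: green roll of tape lying flat, 96 mm across, 25 mm high; not part of the job; origin under its centre
- beaker: glass beaker, 68 mm across, 90 mm tall; not part of the job; origin under its centre
- timer: white bench timer lying flat, 75 x 55 x 22 mm; not part of the job; origin under its centre
- marker: marker pen lying flat, 110 mm long, 16 mm thick; not part of the job; origin under its centre
Mind the look-alikes: they are no part of the job. What is shaped like the rack but yellow is not meant.

How it is judged:
By the outcome, as a careful person would: the job done as asked, in the order asked, and still so for the second after the job is handed in, with the robot touching nothing.
It also fails if it takes over 58 s, if anything falls off the work surface, if the arm or the gripper's body presses on something with over 40 N, if the wrist force passes 120 N, or if a joint passes its speed limit or range.

## Robot

A 6-joint arm with a two-finger parallel gripper is mounted at the origin on the work surface. World frame = base frame: x ahead of the robot, y to its left, z up, the work surface at z = 0. Lengths are in m, angles in rad, forces in N, time in s.
With the tool pointing down it reaches from about 0.325 to 0.775 m from the base axis. Payload 5.5 kg.
Tool frame: the origin (TCP) lies on the front face of the gripper's body, between the roots of the fingers; the fingertips stand 73 mm ahead of it and the grasp point (between the pads) lies 54 mm ahead of it; z points along the fingers, y is the line along which they close (so a half turn about z gives the same grasp; the last joint's range is limited). The gripper opens to 85 mm and grips with 20 to 120 N. Pads are 22 mm wide; open, the fingers measure 114 mm over their backs; the gripper's body (76 mm by 85 mm) begins 54 mm behind the grasp point. The pads swing forward as they close: fully open they stand 13 mm farther back than shut.
Start: joints at [-1.193, 0.091, 1.231, -0, 1.82, -0.057], TCP at [0.253, -0.544, 0.304] pointing down, gripper open.
Joint ranges: [-2.87, 2.87], [-0.86, 2.18], [0.17, 2.46], [-1.51, 4.65], [0.06, 2.69], [-2.65, 2.65]. Speed limits (rad/s): [2.57, 2.57, 3.01, 3.14, 3.14, 3.14].

## Interface

Orientations are given as [roll, pitch, yaw] about the fixed x, y, z axes, in that order (R = Rz(yaw) Ry(pitch) Rx(roll)).
In Python, from workcell import ctrl, vision, outline_of, landmark_of gives the robot as it stands. The module is installed in compiled form; this text tells all that it offers.
- The arm moves only by the tool carry_out, never from a script. Its arguments are lists of equal length, an entry for each row: "offset": the shift along the tool's x, y, z in cm, a list of three; "delta_rot": the turn, a rotation vector about the tool's x, y, z in degrees, a list of three; "jaw": the opening, from 0 (shut) to 1 (fully open). A call has 1 to 8 rows; each row is the pose to reach, as a shift and turn from the pose commanded when the call began, along the tool's axes at that moment; what a row does not reach only later rows make up. A row lasts 1/8 s, in which the tool goes at most 62.5 mm and 10.7 degrees, less where a joint would pass 70% of its speed; a pose out of reach is approached as far as the arm can. A call with a gripper value outside its range is refused whole. The fingers move at their own pace and stop on an object; "grip_force" is the grip in N (left out, the last holds). Time passes only in rows, so rows that repeat a pose let the fingers close. It gives the time, the measured TCP pose, the force, the opening and the grip force at its end, in the units of the state.
- ctrl.get_state(): the state, without advancing time (a new reading comes with each control period).
- vision.read_camera(name): name is "side" or "top"; returns a dict with "frame" (400x640x3 uint8, red, green, blue), "depth" (400x640 float32, m along the optical axis (not along the pixel's ray), 0 where there is no reading), "fx", "fy", "cx", "cy" (pixels), "k1" (the pictures are not rectified: a ray, as slopes to the right and down, at radius r is drawn at 1 + k1 r^2 times it, then the intrinsics apply), "R" (3x3) and "t" (3): a world point X has camera coordinates R X + t. Camera axes: x right, y down, z forward; pixel columns grow to the right and rows downward; lengths in m; the calibration is good to about 2 mm. A picture is of the moment at which its call begins.
- ctrl.finish_job(): hands the job in; it is judged then, once.
Trained networks look in a picture, given as the dict that the camera call returned (one of the last four; its "shot" number tells which), for a name from the list of things; names that differ only in an ending like _2 or _b are one class to them, and where a whole thing is asked for, a point or a joint stands for the part that bears it (a point fixed in the world has none). Each returns a list of dicts, best first, with "p" (0 to 1); they miss things now and then, are a little off and sometimes report something else, mostly with a low value. They report only what shows in the picture. A call takes as long as a camera call. They do not tell look-alikes from the thing itself.
- outline_of(name, picture): "pixels" (400x640 bool, what is visible of it) and "at" ([row, column] in pixels, amid what is visible of it).
- landmark_of(name, picture): "at" ([row, column] in pixels: a listed point, or the origin of a listed thing).
The state is a dict: "time": time; "joint_pos": joint angles; "joint_velocities": joint speeds; "joint_torque": joint torques, N m; "eef_pos": TCP position; "tcp_rot": TCP orientation; "force": force on the tool from outside, world axes, zero at the start; "ft_torque": the same for the moment, N m; "width": finger opening in m; "finger_force": force on a finger pad.
Only numpy, scipy, OpenCV 4.12 (cv2) and the standard library are available. Lean on these libraries where they do the work, as an engineer would, in place of code of your own. Each camera call takes 0.05 s, during which the arm holds its last target. There are 200 camera calls.

## Working session

There is one attempt and no reset: what is moved stays moved. The work goes in short steps, Python scripts to look and compute and a tool call to move; the robot and the scene stay as the last step left them, time stands still between calls to the robot, and variables do not carry over. Pictures are saved under pics/ and viewed, at most 10 in all, crops included, and the job is handed in when it is done.

Besides the shell and the picture viewer there is one more tool, called after "Call:" as name(argument=value, ...) on one line, values as JSON. carry_out: Moves the arm, as the interface text tells. Its arguments: {"type":"object","properties":{"offset":{"type":"array","items":{"type":"array","items":{"type":"number"}}},"delta_rot":{"type":"array","items":{"type":"array","items":{"type":"number"}}},"jaw":{"type":"array","items":{"type":"number"}},"grip_force":{"type":"number"}},"required":["offset","delta_rot","jaw"]}

```bash
mkdir -p pics; cat > h.py <<'E'
import numpy as np, cv2
from scipy.spatial.transform import Rotation as Ro
from workcell import ctrl, vision, outline_of, landmark_of
def ray(p,rc):
    u=(rc[1]-p['cx'])/p['fx'];v=(rc[0]-p['cy'])/p['fy'];s=np.array([u,v]);w=s.copy()
    for _ in range(20): w=s/(1+p['k1']*(w@w))
    R=np.array(p['R']);t=np.array(p['t'])
    return -R.T@t, R.T@np.array([w[0],w[1],1.])
def dep(p,rc,k=2):
    r,c=int(round(rc[0])),int(round(rc[1]));d=p['depth'][max(r-k,0):r+k+1,max(c-k,0):c+k+1];d=d[d>0]
    return np.median(d) if d.size else np.nan
def w3(p,rc,k=2):
    o,d=ray(p,rc);return o+d*dep(p,rc,k)
def atz(p,rc,z):
    o,d=ray(p,rc);return o+d*(z-o[2])/d[2]
def proj(p,X):
    c=np.array(p['R'])@np.asarray(X)+np.array(p['t']);s=c[:2]/c[2];s=s*(1+p['k1']*(s@s))
    return np.array([s[1]*p['fy']+p['cy'],s[0]*p['fx']+p['cx']])
def tri(pa,a,pb,b):
    o1,d1=ray(pa,a);o2,d2=ray(pb,b)
    k=np.linalg.lstsq(np.c_[d1,-d2],o2-o1,rcond=None)[0];x=o1+k[0]*d1;y=o2+k[1]*d2
    return (x+y)/2,np.linalg.norm(x-y)
def save(p,n,crop=None,s=1):
    f=p['frame'][...,::-1]
    if crop: f=f[crop[0]:crop[1],crop[2]:crop[3]]
    cv2.imwrite('pics/'+n,cv2.resize(f,None,fx=s,fy=s,interpolation=cv2.INTER_CUBIC))
E
python3 - <<'E'
from h import *
np.set_printoptions(precision=4,suppress=True)
P={n:vision.read_camera(n) for n in('side','top')}
for n,p in P.items():
    save(p,n+'0.png'); print(n,-np.array(p['R']).T@p['t'])
for nm in 'shaker rear_stop bar_face clamp_knob_grip rack rack_back rack_front cap_left_grip cap_right_grip cap_mid_grip'.split():
    for n,p in P.items():
        for l in landmark_of(nm,p)[:3]: print(nm,n,round(l['p'],2),np.round(l['at'],1),w3(p,l['at']))
E
```

```text
side [ 0.0196 -0.772   0.9535]
top [0.2842 0.0005 1.6251]
shaker side 0.83 [216.3 357.1] [ 0.5442 -0.1556  0.109 ]
shaker side 0.27 [200.6 332.5] [ 0.2587 -0.4363  0.5529]
shaker top 0.92 [164.1 332.1] [ 0.6033 -0.0679  0.111 ]
rear_stop side 0.59 [183.4 388.6] [ 0.6515 -0.1555  0.1784]
rear_stop side 0.46 [162.2 364.9] [ 0.6291 -0.074   0.2111]
rear_stop top 0.67 [164.8 329. ] [ 0.601  -0.0575  0.1094]
bar_face side 0.9 [203.8 336. ] [ 0.2595 -0.4436  0.5521]
bar_face side 0.49 [152.3 350.5] [0.6397 0.007  0.1909]
bar_face top 0.66 [185.4 326.9] [ 0.5286 -0.0506  0.1198]
clamp_knob_grip side 0.71 [227.9 335.7] [ 0.444  -0.1916  0.1563]
clamp_knob_grip top 0.42 [207.4 370.7] [ 0.455  -0.1952  0.1336]
rack side 0.82 [186.6 366.8] [ 0.642  -0.0763  0.1121]
rack side 0.56 [132.6 318.1] [0.7606 0.3706 0.0075]
rack top 0.87 [150.4 333.9] [ 0.6265 -0.0688  0.2117]
rack top 0.65 [149.3 335. ] [ 0.6301 -0.0722  0.2119]
rack top 0.62 [125.5 204.9] [0.7477 0.381  0.0553]
rack_back side 0.97 [181.5 385.2] [ 0.6435 -0.1493  0.185 ]
rack_back side 0.66 [124.9 305.8] [0.7114 0.3809 0.0573]
rack_ba
[... 385 characters left out ...]
] [0.7192 0.397  0.0736]
cap_left_grip top 0.59 [138.8 203.1] [0.6862 0.3729 0.1043]
cap_left_grip top 0.47 [143.9 310. ] [0.6466 0.0074 0.2112]
cap_right_grip side 0.62 [177.7 374.1] [ 0.6141 -0.1343  0.203 ]
cap_right_grip side 0.62 [105.9 335.9] [0.8407 0.363  0.1051]
cap_right_grip top 0.58 [152.  353.6] [ 0.6229 -0.1317  0.2093]
cap_right_grip top 0.5 [266.  232.9] [0.2578 0.2683 0.0235]
cap_right_grip top 0.45 [ 96.6 202.5] [0.8369 0.3828 0.1035]
cap_mid_grip side 0.57 [113.3 316.3] [0.7555 0.3725 0.0977]
cap_mid_grip side 0.44 [162.3 366.6] [ 0.6335 -0.0763  0.2101]
cap_mid_grip top 0.53 [115.8 201.3] [0.7794 0.3925 0.067 ]
cap_mid_grip top 0.46 [149.3 331.9] [ 0.63   -0.0624  0.212 ]
```

View pics/side0.png

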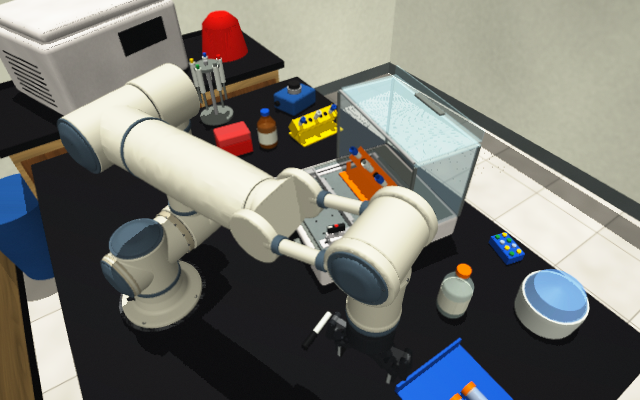

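View pics/top0.png

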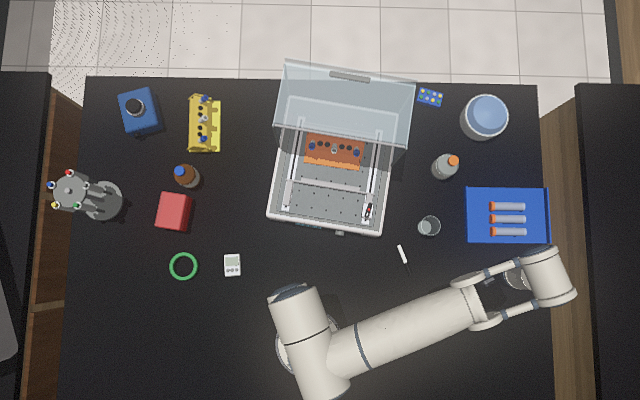

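The orange slant rack at top (150,334) sits inside the shaker, so it is the one meant. The yellow one at (125,205) is the look-alike on the bench. I'll confirm this in a crop and fit the shaker pose.

```bash
python3 - <<'E'
from h import *
np.set_printoptions(precision=4,suppress=True)
p=vision.read_camera('top'); s=vision.read_camera('side')
save(p,'topcrop.png',(60,245,250,420),3.2)
np.savez('p0.npz',f=p['frame'],d=p['depth'])
for n in('clamp_bar','clamp_knob','shaker','rack','cap_left','cap_right','cap_mid'):
  for pn,q in(('top',p),('side',s)):
    for o in outline_of(n,q)[:2]:
        m=o['pixels'].astype(np.uint8)
        (c,wh,a)=cv2.minAreaRect(np.argwhere(m)[:,::-1].astype(np.float32)) if m.sum()>3 else (0,0,0)
        print(n,pn,round(o['p'],2),o['at'],m.sum(),np.round(c,1),np.round(wh,1),a)
# cloud
rr,cc=np.mgrid[90:245,250:420]
pts=np.array([w3(p,(r,c),0) if p['depth'][r,c]>0 else [np.nan]*3 for r,c in zip(rr.ravel(),cc.ravel())])
np.save('cloud.npy',np.c_[pts,rr.ravel(),cc.ravel(),p['frame'][90:245,250:420].reshape(-1,3)])
h=np.histogram(pts[:,2],bins=np.arange(0,.42,.005));print([(round(b,3),int(n)) for n,b in zip(*h) if n>50])
E
```

```text
clamp_bar top 0.88 [187.3, 333.1] 870 [329.  196.7] [89.9 30.6] 9.462323188781738
clamp_bar side 0.96 [225.0, 332.7] 574 [330.5 201.4] [77.6 31.6] 73.37924194335938
clamp_knob top 0.62 [189.9, 337.8] 660 [329.5 196.5] [89.7 29.5] 10.619654655456543
clamp_knob top 0.6 [208.6, 368.6] 48 [368. 209.] [ 3.8 12.6] 18.434947967529297
clamp_knob side 0.42 [228.4, 337.8] 141 [335.9 228.9] [ 9.9 17.7] 75.96376037597656
shaker top 0.71 [136.2, 337.9] 18743 [337.2 149.7] [137.1 166.6] 9.637537956237793
shaker side 0.69 [148.0, 400.8] 16942 [384.8 185.9] [162.3 231. ] 23.749494552612305
rack top 0.73 [126.3, 203.4] 1708 [203.5 122.5] [57. 31.] 90.0
rack top 0.58 [150.9, 332.0] 1808 [332.9 150.8] [59.6 32.1] 8.880660057067871
rack side 0.95 [125.6, 314.8] 1261 [314.9 125.7] [28.7 51.6] 67.16634368896484
rack side 0.6 [178.0, 359.9] 1653 [362.4 173.8] [56.7 38.6] 49.398704528808594
cap_left top 0.41 [147.1, 308.0] 39 [311.5 145.5] [7. 5.] 90.0
cap_left top 0.36 [140.8, 202.8] 40 [203. 138.] [5.7 7.1] 45.0
cap_left side 0.6 [151.0, 352.9] 41 [353. 150.] [6. 6.] 90.0
cap_right top 0.41 [98.4, 201.0] 
[... 254 characters left out ...]
0), 3913), (np.float64(0.005), 1218), (np.float64(0.01), 81), (np.float64(0.075), 52), (np.float64(0.08), 121), (np.float64(0.085), 505), (np.float64(0.09), 1137), (np.float64(0.095), 802), (np.float64(0.1), 1751), (np.float64(0.105), 2912), (np.float64(0.11), 1375), (np.float64(0.115), 405), (np.float64(0.12), 156), (np.float64(0.125), 264), (np.float64(0.13), 114), (np.float64(0.15), 52), (np.float64(0.155), 74), (np.float64(0.16), 133), (np.float64(0.165), 113), (np.float64(0.17), 110), (np.float64(0.175), 174), (np.float64(0.18), 151), (np.float64(0.185), 89), (np.float64(0.205), 52), (np.float64(0.34), 117), (np.float64(0.345), 1045), (np.float64(0.35), 4077), (np.float64(0.355), 1188)]
```

View pics/topcrop.png

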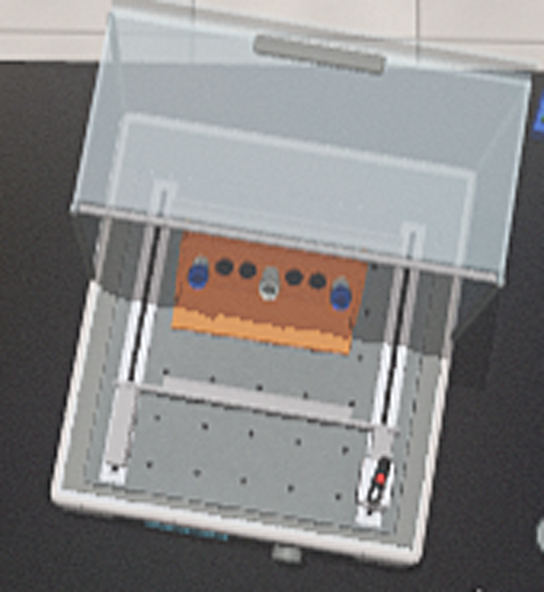

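The crop shows the orange rack under the hood, tilted toward the robot. Its left blue cap is near px (145,312), the white one at (150,334) and the right blue one at (152,356). The clamp knob is at (210,369). That confirms this rack, and I'll fit the shaker pose next.

```bash
python3 - <<'E'
from h import *
from scipy.optimize import least_squares
np.set_printoptions(precision=4,suppress=True)
p=vision.read_camera('top'); s=vision.read_camera('side')
cr=lambda x,y:(60+y/3.2-.35,250+x/3.2-.35)
K=atz(p,cr(380,480),.158);print('knob',K)
for a in((113,475),(165,187),(368,517),(412,230)): print('rail',atz(p,cr(*a),.112))
for a in((75,210),(503,282)): print('hoodfront',atz(p,cr(*a),.343))
for a in((52,495),(412,562)): print('casefront',atz(p,cr(*a),.11),w3(p,cr(*a)))
for a in((135,385),(395,428)): print('bar',atz(p,cr(*a),.125))
C=np.load('cloud.npy');yaw=np.radians(-9.5);ca,sa=np.cos(yaw),np.sin(yaw)
q=C[:,:3]@np.array([[ca,-sa,0],[sa,ca,0],[0,0,1]])  # in shaker-aligned axes
np.save('q.npy',q)
# case edge profile: low z transition along aligned x,y at z>.07
m=(C[:,2]>.08)&(C[:,2]<.13)
print('aligned extents',np.nanpercentile(q[m],[.5,1,99,99.5],axis=0))
m=(C[:,2]>.335);print('hood',np.nanpercentile(q[m],[.5,1,99,99.5],axis=0))
for nm,a,b in(('capL',cr(198,273),(150,353)),('capR',cr(341,293),(178,374.5))): print(nm,tri(p,a,s,b))
for n in('cap_left','cap_right','cap_left_grip','cap_right_grip','cap_mid_grip','rack_front'):
  for k,z in(('top',p),('side',s)):
    for l in landmark_of(n,z)[:3]: print(n,k,round(l['p'],2),np.round(l['at'],1))
st=ctrl.get_state();print({k:np.round(v,4) for k,v in st.items()})
E
```

```text
knob [ 0.4448 -0.1844  0.158 ]
rail [0.4514 0.088  0.112 ]
rail [0.7626 0.0393 0.112 ]
rail [ 0.411  -0.1776  0.112 ]
rail [ 0.7195 -0.226   0.112 ]
hoodfront [0.6666 0.1144 0.343 ]
hoodfront [ 0.606  -0.2736  0.343 ]
casefront [0.4299 0.1509 0.11  ] [0.4325 0.1536 0.0835]
casefront [ 0.365  -0.2234  0.11  ] [ 0.3666 -0.228   0.0789]
bar [0.5444 0.0665 0.125 ]
bar [ 0.503  -0.2045  0.125 ]
aligned extents [[ 0.3972 -0.1685  0.0822]
 [ 0.3984 -0.1662  0.0842]
 [ 0.7013  0.2232  0.1282]
 [ 0.7043  0.2247  0.129 ]]
hood [[ 0.6386 -0.1661  0.3412]
 [ 0.6397 -0.1644  0.3431]
 [ 0.8033  0.2215  0.3589]
 [ 0.8073  0.2241  0.3594]]
capL (array([0.6458, 0.0027, 0.1997]), np.float64(0.0007054089950411129))
capR (array([ 0.6214, -0.1373,  0.2025]), np.float64(0.013070890023148521))Traceback (most recent call last):
  File "<stdin>", line 21, in <module>
ValueError: it knows: amber_bottle, bar_face, beaker, buffer_bottle, cap_left_grip, cap_mid_grip, cap_right_grip, clamp_knob_grip, hood, marker, rack, rack_back, rack_front, rear_stop, shaker, tape_roll, timer, t
```

```bash
cat >> h.py <<'E'
np.set_printoptions(precision=4,suppress=True)
def cur():
    s=ctrl.get_state();return s,np.array(s['eef_pos']),Ro.from_euler('xyz',s['tcp_rot'])
def plan(gp,R,reach=.054):
    s,p,Rc=cur();t=np.array(gp)-R.as_matrix()[:,2]*reach
    print('off cm',Rc.inv().apply(t-p)*100,'rotvec deg',np.degrees((Rc.inv()*R).as_rotvec()))
def down(a): # tool x along world yaw a (deg), z down
    return Ro.from_euler('z',a,degrees=True)*Ro.from_euler('x',180,degrees=True)
E
python3 - <<'E'
from h import *
s,p,R=cur();print({k:np.round(v,4) for k,v in s.items()});print(R.as_matrix())
for a in(-20,160): plan([.445,-.1845,.2],down(a)); plan([.445,-.1845,.154],down(a))
E
```

```text
{'time': np.float64(2.0), 'joint_pos': array([-1.1927,  0.0911,  1.2307, -0.    ,  1.8198, -0.0567]), 'joint_velocities': array([-0.0019,  0.0012,  0.0002,  0.0012,  0.0003,  0.0004]), 'joint_torque': array([  0.0001, -45.846 , -41.8083,  -0.0001,   0.0009,  -0.    ]), 'eef_pos': array([ 0.2527, -0.5442,  0.3039]), 'tcp_rot': array([3.1416, 0.    , 0.4348]), 'force': array([-1.0549,  0.87  , -0.4741]), 'ft_torque': array([-0.0055, -0.0277,  0.0398]), 'finger_force': np.float64(0.0), 'width': np.float64(0.0853)}
[[ 0.907   0.4212 -0.    ]
 [ 0.4212 -0.907  -0.    ]
 [-0.      0.     -1.    ]]
off cm [ 32.5901 -24.5232   4.9871] rotvec deg [ 0.0009  0.0015 44.912 ]
off cm [ 32.5902 -24.5232   9.5871] rotvec deg [ 0.0009  0.0015 44.912 ]
off cm [ 32.5901 -24.5232   4.9871] rotvec deg [  -0.0018    0.0012 -135.088 ]
off cm [ 32.5902 -24.5232   9.5871] rotvec deg [  -0.0018    0.0012 -135.088 ]
```

Call:
carry_out(offset=[[4,-3,0],[8,-6,0],[12,-9,0],[16,-12,0],[20.5,-15.5,0],[25,-19,0],[29,-22,0],[32.6,-24.5,0]], delta_rot=[[0,0,-10],[0,0,-20],[0,0,-30],[0,0,-40],[0,0,-50],[0,0,-60],[0,0,-70],[0,0,-80]], jaw=[1,1,1,1,1,1,1,1], grip_force=40)

```text
time: 3.0
eef_pos: [0.4458, -0.1829, 0.3042]
tcp_rot: [3.141, 0.001, 1.837]
force: [-0.1, 0.1, 0.2]
width: 0.0856
finger_force: 0.0
```

Call:
carry_out(offset=[[0,0,0],[0,0,0],[0,0,0],[0,0,1],[0,0,2],[0,0,3],[0,0,4],[0,0,4]], delta_rot=[[0,0,-10],[0,0,-20],[0,0,-30],[0,0,-40],[0,0,-50],[0,0,-55],[0,0,-55],[0,0,-55]], jaw=[1,1,1,1,0.8,0.6,0.6,0.6])

```text
time: 4.0
eef_pos: [0.4449, -0.1845, 0.263]
tcp_rot: [3.141, -0.002, 2.789]
force: [-0.3, -0.0, 0.0]
width: 0.0511
finger_force: 0.0
```

```bash
python3 - <<'E'
from h import *
s,p,R=cur();print(s['joint_pos'],p,s['force'],s['width'])
plan([.445,-.1845,.154],down(160))
a=vision.read_camera('side');b=vision.read_camera('top')
A=a['frame'][130:330,240:490];B=b['frame'][120:260,250:430]
f=np.vstack([cv2.resize(A,(500,400)),cv2.resize(B,(500,389))])[:,:,::-1]
cv2.imwrite('pics/k1.png',cv2.resize(f,None,fx=.76,fy=.76))
for n,q in(('side',a),('top',b)): print(n,proj(q,[.445,-.1845,.15]),[ (round(l['p'],2),np.round(l['at'],1)) for l in landmark_of('clamp_knob_grip',q)[:2]])
E
```

```text
[-0.4638 -0.2324  1.6115 -0.      1.7641 -1.6823] [ 0.4449 -0.1845  0.263 ] [-0.3407 -0.0494  0.0383] 0.05105917422829709
off cm [-0.0124  0.0041  5.4951] rotvec deg [ 0.0101 -0.0905 -0.1866]
side [227.7063 334.4074] [(0.42, array([227. , 338.3]))]
top [209.845  368.1077] []
```

View pics/k1.png

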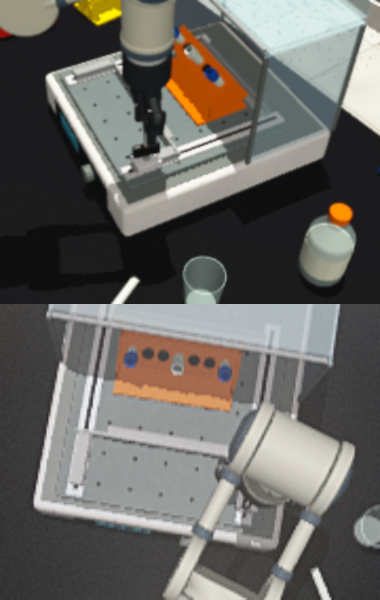

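Call:
carry_out(offset=[[0,0,2],[0,0,4],[0,0,5.4],[0,0,5.4],[0,0,5.4],[0,0,5.4],[0,0,5.4],[0,0,5.4]], delta_rot=[[0,0,0],[0,0,0],[0,0,0],[0,0,0],[0,0,0],[0,0,0],[0,0,0],[0,0,0]], jaw=[0.6,0.6,0.6,0.6,0.3,0,0,0], grip_force=30)

```text
time: 5.2
eef_pos: [0.4454, -0.1852, 0.2109]
tcp_rot: [-3.14, 0.002, 2.791]
force: [-0.6, -3.8, 4.2]
width: 0.0113
finger_force: 34.9
```

```bash
python3 - <<'E'
from h import *
s,p,R=cur();print(s['joint_pos'],p,s['tcp_rot'],s['force'],s['ft_torque'],s['width'],s['finger_force'])
b=vision.read_camera('top')
rr,cc=np.mgrid[120:250:2,320:440:2]
P=np.array([w3(b,(r,c),0) for r,c in zip(rr.ravel(),cc.ravel()) if b['depth'][r,c]>0])
ex=np.array([np.cos(np.radians(-9)),np.sin(np.radians(-9))])
d=(P[:,:2]-p[:2])@ex; r=np.hypot(*(P[:,:2]-p[:2]).T)
for lo in(.30,.36,.42,.48):
    m=(P[:,2]>lo)&(P[:,2]<lo+.06)&(r<.15)
    # keep only arm: exclude hood by lateral/forward distance
    print(lo,m.sum(),np.sort(d[m])[-8:] if m.any() else '')
k,h=R.apply([0,0,1]),None
d2=p[:2]@ex; print('hood front gap', .6405-d2)
print('push vec (tool cm per 1cm shaker x)',R.inv().apply([ex[0],ex[1],0]))
E
```

```text
[-0.4641 -0.2294  1.7008 -0.0009  1.668  -1.6841] [ 0.4454 -0.1852  0.2109] [-3.1405  0.002   2.7907] [-0.5961 -3.8002  4.1955] [-0.4588  0.0925  0.1332] 0.011304400899499323 34.90445740520954
0.3 16 [-0.0313 -0.0303 -0.0274 -0.0233 -0.0226 -0.0164 -0.0126 -0.0119]
0.36 12 [-0.0351 -0.034  -0.033  -0.0311 -0.0293 -0.0268 -0.0245 -0.0208]
0.42 81 [-0.0356 -0.0356 -0.0351 -0.0334 -0.0324 -0.0307 -0.0254 -0.0174]
0.48 525 [0.0457 0.0465 0.0472 0.0482 0.0499 0.0505 0.0513 0.0556]
hood front gap 0.1715845668661805
push vec (tool cm per 1cm shaker x) [-0.9813  0.1926  0.0018]
```

Call:
carry_out(offset=[[-0.98,0.19,0],[-1.96,0.39,0],[-2.94,0.58,0],[-3.93,0.77,0],[-4.91,0.96,0],[-5.89,1.16,0],[-6.87,1.35,0],[-7.36,1.44,0]], delta_rot=[[0,0,0],[0,0,0],[0,0,0],[0,0,0],[0,0,0],[0,0,0],[0,0,0],[0,0,0]], jaw=[0,0,0,0,0,0,0,0])

```text
time: 6.25
eef_pos: [0.5194, -0.1968, 0.2109]
tcp_rot: [-3.141, -0.001, 2.791]
force: [-5.8, -1.6, 7.7]
width: 0.0113
finger_force: 35.5
```

```bash
python3 - <<'E'
from h import *
s,p,R=cur();print(p,s['tcp_rot'],s['force'],s['ft_torque'],s['width'],s['finger_force'])
ex=np.array([np.cos(np.radians(-9)),np.sin(np.radians(-9))]);print('gap-88',.6405-p[:2]@ex-.088,'lat',p[:2]@[-ex[1],ex[0]])
print(np.array(s['force'])[:2]@ex)
E
```

```text
[ 0.5194 -0.1968  0.2109] [-3.1406 -0.0006  2.7906] [-5.7768 -1.5917  7.7442] [-0.3077  1.0291  0.1129] 0.011348686899364566 35.5263988673687
gap-88 0.008673256552288872 lat -0.11312627309936336
-5.456663389022961
```

Force 5.5 N, so the rack is being pushed. I'll continue in small rows.

Call:
carry_out(offset=[[-0.3,0.06,0],[-0.5,0.1,0],[-0.6,0.12,0],[-0.7,0.14,0],[-0.7,0.14,0]], delta_rot=[[0,0,0],[0,0,0],[0,0,0],[0,0,0],[0,0,0]], jaw=[0,0,0,0,0])

```text
time: 6.88
eef_pos: [0.5262, -0.1979, 0.2109]
tcp_rot: [-3.141, -0.0, 2.791]
force: [-4.8, -2.5, 7.8]
width: 0.0115
finger_force: 35.5
```

Call:
carry_out(offset=[[-0.1,0.02,0],[-0.2,0.04,0],[-0.2,0.04,0]], delta_rot=[[0,0,0],[0,0,0],[0,0,0]], jaw=[0,0,0])

```text
time: 7.25
eef_pos: [0.528, -0.1981, 0.2109]
tcp_rot: [-3.141, -0.001, 2.791]
force: [-6.4, -1.5, 8.9]
width: 0.0113
finger_force: 35.5
```

Call:
carry_out(offset=[[-0.1,0.02,0],[-0.2,0.04,0],[-0.2,0.04,0]], delta_rot=[[0,0,0],[0,0,0],[0,0,0]], jaw=[0,0,0])

```text
time: 7.62
eef_pos: [0.5287, -0.1983, 0.2109]
tcp_rot: [-3.14, -0.005, 2.79]
force: [-13.6, -0.9, 10.2]
width: 0.0116
finger_force: 35.9
```

Call:
carry_out(offset=[[-0.1,0.02,0],[-0.2,0.04,0],[-0.2,0.04,0]], delta_rot=[[0,0,0],[0,0,0],[0,0,0]], jaw=[0,0,0])

```text
time: 8.0
eef_pos: [0.5294, -0.1984, 0.2108]
tcp_rot: [-3.139, -0.009, 2.79]
force: [-20.3, 0.7, 13.5]
width: 0.011
finger_force: 36.3
```

```bash
python3 - <<'E'
from h import *
s,p,R=cur();print(p,s['tcp_rot'],s['force'],s['ft_torque'],s['joint_pos'])
b=vision.read_camera('top');a=vision.read_camera('side')
A=a['frame'][130:260,280:470];B=b['frame'][90:230,250:430]
f=np.vstack([cv2.resize(A,(560,383)),cv2.resize(B,(560,435))])[:,:,::-1]
cv2.imwrite('pics/k2.png',cv2.resize(f,None,fx=.73,fy=.73))
E
```

```text
[ 0.5294 -0.1984  0.2108] [-3.1395 -0.0088  2.7899] [-20.2709   0.7327  13.4873] [0.1634 3.3013 0.0987] [-0.4174  0.0058  1.4831 -0.0027  1.6613 -1.6367]
```

View pics/k2.png

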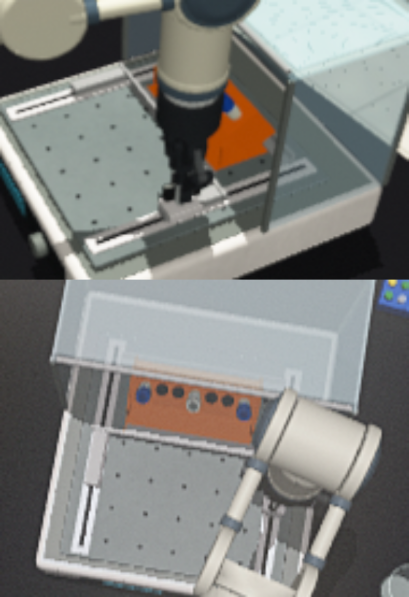

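Call:
carry_out(offset=[[0,0,0],[0,0,0],[0,0,0],[0,0,0],[0,0,0],[0,0,0],[0,0,0],[0,0,0]], delta_rot=[[0,0,6],[0,0,12],[0,0,18],[0,0,24],[0,0,30],[0,0,36],[0,0,42],[0,0,42]], jaw=[0,0,0,0,0,0,0,0], grip_force=40)

```text
time: 9.1
eef_pos: [0.5296, -0.1981, 0.2108]
tcp_rot: [-3.135, -0.005, 2.056]
force: [-19.4, 1.3, 13.2]
width: 0.0115
finger_force: 39.4
```

```bash
python3 - <<'E'
from h import *
s,p,R=cur();print(p,s['tcp_rot'],s['force'],s['ft_torque'],s['width'])
E
```

```text
[ 0.5296 -0.1981  0.2108] [-3.135  -0.0052  2.0557] [-19.3621   1.3328  13.1676] [ 0.2498  3.0848 -0.0551] 0.011531084936633096
```

Call:
carry_out(offset=[[0,0,0],[0,0,0],[0,0,0],[0,0,0],[0,0,0],[0,0,0]], delta_rot=[[0,0,6],[0,0,12],[0,0,18],[0,0,23],[0,0,27],[0,0,27]], jaw=[0,0,0,0,0,0])

```text
time: 9.85
eef_pos: [0.5298, -0.1981, 0.2108]
tcp_rot: [-3.134, -0.002, 1.585]
force: [-17.1, 1.2, 12.6]
width: 0.0114
finger_force: 39.5
```

```bash
python3 - <<'E'
from h import *
s,p,R=cur();print(p,s['tcp_rot'],s['force'],s['ft_torque'],s['width'])
E
```

```text
[ 0.5298 -0.1981  0.2108] [-3.1339 -0.0018  1.585 ] [-17.1098   1.2318  12.6134] [ 0.284   2.8498 -0.0022] 0.0113816829216372
```

Call:
carry_out(offset=[[0,0,0],[0,0,0],[0,0,0]], delta_rot=[[0,0,4],[0,0,6],[0,0,6]], jaw=[0,0,0])

```text
time: 10.22
eef_pos: [0.5298, -0.198, 0.2108]
tcp_rot: [-3.134, -0.001, 1.481]
force: [-18.0, 2.7, 12.6]
width: 0.011
finger_force: 39.5
```

```bash
python3 - <<'E'
from h import *
s,p,R=cur();print(p,s['tcp_rot'],s['force'],s['ft_torque'],s['width'])
E
```

```text
[ 0.5298 -0.198   0.2108] [-3.1338 -0.0009  1.4809] [-18.026    2.6755  12.5761] [ 0.2666  2.8198 -0.0076] 0.011044854905247982
```

Call:
carry_out(offset=[[0,0,0],[0,0,0],[0,0,0]], delta_rot=[[0,0,3],[0,0,4],[0,0,4]], jaw=[0,0,0])

```text
time: 10.6
eef_pos: [0.5299, -0.198, 0.2108]
tcp_rot: [-3.134, -0.0, 1.413]
force: [-18.3, 0.0, 12.9]
width: 0.0111
finger_force: 56.4
```

```bash
python3 - <<'E'
from h import *
s,p,R=cur();print(p,s['tcp_rot'],s['force'],s['ft_torque'],s['width'])
E
```

```text
[ 0.5299 -0.198   0.2108] [-3.1337 -0.      1.4132] [-18.3363   0.0348  12.9417] [0.2085 3.1696 1.1462] 0.011148574214350664
```

Call:
carry_out(offset=[[0,0,0],[0,0,0],[0,0,0],[0,0,-2],[0,0,-5],[0,0,-8]], delta_rot=[[0,0,-3],[0,0,-3],[0,0,-3],[0,0,-3],[0,0,-3],[0,0,-3]], jaw=[0.4,0.4,0.4,0.4,0.4,0.4])

```text
time: 11.35
eef_pos: [0.5324, -0.1984, 0.2923]
tcp_rot: [3.14, 0.0, 1.464]
force: [-0.0, -0.3, 0.2]
width: 0.034
finger_force: 0.0
```

```bash
python3 - <<'E'
from h import *
s,p,R=cur();print(p,s['tcp_rot'],s['force'],s['width'],s['joint_pos'])
# retreat: to shaker x further back (toward robot), grasp height .36
y=np.radians(-9);M=np.array([[np.cos(y),-np.sin(y)],[np.sin(y),np.cos(y)]])
c=M@np.array([.616,.0235])
np.save('sh.npy',np.r_[c,y]);print('shaker',c)
E
```

```text
[ 0.5324 -0.1984  0.2923] [3.1403 0.0002 1.4642] [-0.0198 -0.2674  0.2043] 0.03399829420136327 [-0.4166  0.0022  1.3428  0.0002  1.7953 -0.3099]
shaker [ 0.6121 -0.0732]
```

Call:
carry_out(offset=[[0,-3,-1],[1,-6,-2],[2,-9,-3],[3,-12,-4],[4,-14,-4],[5,-14,-4],[6,-14,-4],[6,-14,-4]], delta_rot=[[0,0,10],[0,0,20],[0,0,30],[0,0,40],[0,0,50],[0,0,60],[0,0,70],[0,0,80]], jaw=[0.5,0.5,0.5,0.5,0.5,0.5,0.5,0.5])

```text
time: 12.35
eef_pos: [0.3995, -0.1233, 0.3319]
tcp_rot: [3.141, -0.002, 0.063]
force: [0.1, 0.8, -0.2]
width: 0.0425
finger_force: 0.0
```

```bash
python3 - <<'E'
from h import *
s,p,R=cur();print(p,s['tcp_rot'],s['joint_pos'])
b=vision.read_camera('top');a=vision.read_camera('side')
A=a['frame'][110:260,290:470];B=b['frame'][100:240,260:420]
f=np.vstack([cv2.resize(A,(480,400),interpolation=2),cv2.resize(B,(480,420),interpolation=2)])[:,:,::-1]
cv2.imwrite('pics/k3.png',cv2.resize(f,None,fx=.73,fy=.73))
np.savez('k3.npz',a=a['frame'],b=b['frame'])
for n in('cap_left_grip','cap_right_grip','cap_mid_grip','rack_front','rack','bar_face','clamp_knob_grip'):
  for k,z in(('top',b),('side',a)):
    for l in landmark_of(n,z)[:3]: print(n,k,round(l['p'],2),np.round(l['at'],1),w3(z,l['at'],1))
for n in('cap_left','cap_right','cap_mid'):
  for k,z in(('top',b),('side',a)):
    for l in outline_of(n,z)[:3]:
      q=np.argwhere(l['pixels']);print(n,k,round(l['p'],2),np.round(l['at'],1),len(q),q.mean(0),q.min(0),q.max(0))
E
```

```text
[ 0.3995 -0.1233  0.3319] [ 3.1408 -0.0024  0.0631] [-0.381  -0.3917  1.6163  0.0004  1.9145  1.1268]
cap_left_grip top 0.52 [141.6 310. ] [0.6541 0.0075 0.2115]
cap_left_grip top 0.36 [138.8 205.7] [0.6874 0.365  0.1004]
cap_left_grip side 0.61 [150.3 354.2] [0.7303 0.1013 0.1002]
cap_right_grip top 0.55 [146.6 357.5] [ 0.6392 -0.1435  0.2155]
cap_right_grip top 0.45 [ 98.3 203.5] [0.8294 0.378  0.1074]
cap_right_grip top 0.41 [167.  331.1] [ 0.5941 -0.0648  0.107 ]
cap_right_grip side 0.69 [217.  363.9] [ 0.5245 -0.2064  0.1618]
cap_right_grip side 0.59 [107.7 335.7] [0.8399 0.363  0.0974]
cap_right_grip side 0.47 [176.7 381.8] [ 0.6286 -0.149   0.21  ]
cap_mid_grip top 0.62 [118.5 204.7] [0.7577 0.3707 0.1056]
cap_mid_grip top 0.37 [143.3 335.7] [ 0.6495 -0.0743  0.213 ]
cap_mid_grip side 0.5 [142.6 265.9] [0.5468 0.4065 0.0271]
cap_mid_grip side 0.39 [157.8 373.3] [ 0.6879 -0.0433  0.1806]
rack_front top 0.86 [160.3 333.3] [ 0.6151 -0.0716  0.1173]
rack_front top 0.68 [127.8 219.3] [0.754  0.3398 0.0074]
rack_front side 0.71 [187.4 357.3] [ 0.6057 -0.0754  0.127 ]
rack_front side
[... 528 characters left out ...]
143.2 335.9] [ 0.6498 -0.0749  0.2131]
clamp_knob_grip side 0.19 [141.8 266.7] [0.549  0.4031 0.0319]
cap_left top 0.62 [141.7 312.7] 36 [140.     312.3611] [137 310] [143 315]
cap_left top 0.2 [148.3 358.1] 28 [147.5    357.2143] [145 355] [150 360]
cap_left side 0.6 [149.1 359.5] 56 [148.875  358.3929] [145 355] [153 362]
cap_left side 0.36 [218.3 363.8] 127 [218.0787 363.1024] [210 357] [226 369]
cap_right top 0.39 [148.2 360.4] 30 [147.6667 357.2   ] [145 355] [150 360]
cap_mid side 0.75 [137.5 418.1] 13529 [141.576  413.2889] [ 66 335] [237 484]
cap_mid side 0.45 [165.  370.1] 30 [162.  369.9] [159 367] [165 373]
cap_mid side 0.44 [174.8 379.6] 46 [177.2826 383.4565] [174 380] [181 387]
```

View pics/k3.png

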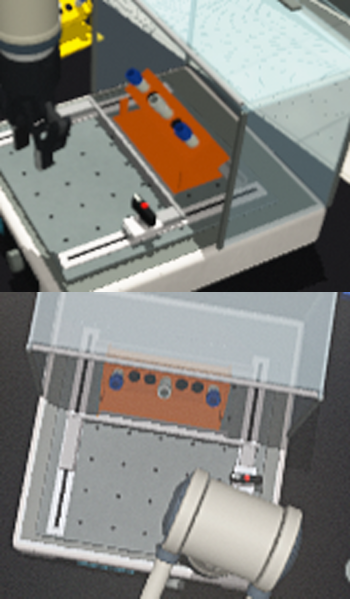

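```bash
cat > caps.py <<'E'
from h import *
y=np.radians(-9);ex=np.array([np.cos(y),np.sin(y),0]);ey=np.array([-np.sin(y),np.cos(y),0])
def blue(q,rc,k=9):
    f=q['frame'].astype(int);r0,c0=int(rc[0])-k,int(rc[1])-k
    w=f[r0:r0+2*k+1,c0:c0+2*k+1];m=(w[...,2]-w[...,0]>35)
    n,l,st,ce=cv2.connectedComponentsWithStats(m.astype(np.uint8))
    i=1+np.argmax(st[1:,4]);return np.array([r0+ce[i][1],c0+ce[i][0]]),st[i]
if __name__=='__main__':
    b=vision.read_camera('top');a=vision.read_camera('side')
    for n,rb,ra in(('L',(140,312),(149,358)),('R',(147.6,357),(177,383))):
        B,sb=blue(b,rb);A,sa=blue(a,ra);X,e=tri(b,B,a,A)
        print(n,B,sb,A,sa,'X',X,'err',e,'shx',X@ex,'shy',X@ey,'dep',w3(b,B,1),w3(a,A,1))
E
python3 caps.py
```

```text
L [140.2667 312.7   ] [ 7  6  6  7 30] [148.85   358.2667] [ 5  5  9  9 60] X [ 0.6621 -0.0012  0.1992] err 0.0005109916870251087 shx 0.654103179113891 shy 0.10240310216215533 dep [ 0.658  -0.001   0.2135] [ 0.6546 -0.0105  0.2082]
R [147.6071 356.8571] [ 6  7  6  7 28] [177.0169 383.5763] [ 5  5 10  9 59] X [ 0.6404 -0.1434  0.1988] err 0.0008953780627323145 shx 0.6549878036127199 shy -0.0414097337147572 dep [ 0.6364 -0.1417  0.2134] [ 0.6323 -0.1522  0.2092]
```

```bash
cat >> caps.py <<'E'
yc=np.radians(-8.8);ex=np.array([np.cos(yc),np.sin(yc),0]);ey=np.array([-np.sin(yc),np.cos(yc),0])
t=np.radians(35);u=np.cos(t)*np.array([0,0,1])-np.sin(t)*ex
RC=Ro.from_matrix(np.c_[np.cross(-ey,-u),-ey,-u])
CL=np.array([.6622,-.0012,.199]);CR=np.array([.6403,-.1434,.199])
E
python3 - <<'E'
from caps import *
for C in(CL,CR):
    plan(C+.12*u,RC); print(RC.as_euler('xyz'))
s,p,R=cur();print(p,R.as_matrix())
E
```

```text
off cm [ 17.3087 -12.6458  -1.1648] rotvec deg [-3.8846 34.854  12.3164]
[ 3.1416 -0.6109 -0.1536]
off cm [14.1529  1.3915 -1.1651] rotvec deg [-3.8846 34.854  12.3164]
[ 3.1416 -0.6109 -0.1536]
[ 0.3995 -0.1239  0.3299] [[ 0.9977  0.0683  0.    ]
 [ 0.0683 -0.9977  0.    ]
 [ 0.     -0.     -1.    ]]
```

Call:
carry_out(offset=[[1,-2,-0.5],[3,-4,-1],[5,-6.5,-1.5],[8,-9,-1.5],[11,-11,-1.3],[14,-12.6,-1.2],[17.31,-12.65,-1.16],[17.31,-12.65,-1.16]], delta_rot=[[-0.8,7,2.5],[-1.6,14,5],[-2.3,21,7.4],[-3.1,28,9.8],[-3.88,34.85,12.32],[-3.88,34.85,12.32],[-3.88,34.85,12.32],[-3.88,34.85,12.32]], jaw=[0.5,0.5,0.5,0.5,0.5,0.5,0.5,0.5])

```text
time: 14.55
eef_pos: [0.5645, 0.0146, 0.3397]
tcp_rot: [3.141, -0.607, -0.152]
force: [-0.9, -0.6, -0.3]
width: 0.0423
finger_force: 0.0
```

```bash
python3 - <<'E'
from caps import *
s,p,R=cur();print(p,s['joint_pos'],s['force'])
plan(CL,RC)
E
```

```text
[0.5645 0.0146 0.3397] [ 0.0097 -0.414   1.7042 -0.0977  1.2515  1.735 ] [-0.873  -0.6464 -0.2727]
off cm [ 0.0759  0.0692 11.8049] rotvec deg [-0.0068  0.1933  0.0543]
```

Call:
carry_out(offset=[[0.05,0.05,3],[0.05,0.05,6],[0.05,0.05,9],[0.05,0.05,11],[0.05,0.05,11.6],[0.05,0.05,11.6]], delta_rot=[[0,0.1,0],[0,0.1,0],[0,0.1,0],[0,0.1,0],[0,0.1,0],[0,0.1,0]], jaw=[0.5,0.5,0.5,0.5,0.5,0.5])

```text
time: 15.3
eef_pos: [0.6296, 0.0032, 0.2472]
tcp_rot: [-3.141, -0.613, -0.154]
force: [-0.5, -0.7, -0.4]
width: 0.0425
finger_force: 0.0
```

```bash
python3 - <<'E'
from caps import *
s,p,R=cur();print(p,s['force'],s['ft_torque']);plan(CL,RC)
b=vision.read_camera('top');a=vision.read_camera('side')
A=a['frame'][110:210,310:430];B=b['frame'][110:200,270:390]
f=np.vstack([cv2.resize(A,(480,400),interpolation=2),cv2.resize(B,(480,360),interpolation=2)])[:,:,::-1]
cv2.imwrite('pics/k4.png',cv2.resize(f,None,fx=.78,fy=.78))
E
```

```text
[0.6296 0.0032 0.2472] [-0.5312 -0.6979 -0.3577] [0.0613 0.2404 0.021 ]
off cm [-0.0734 -0.0604  0.4379] rotvec deg [ 0.0057 -0.1135 -0.0174]
```

View pics/k4.png

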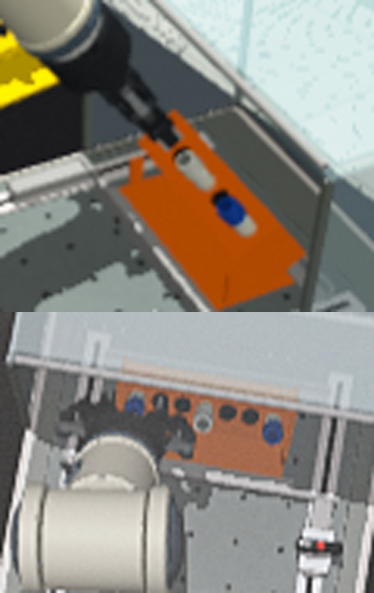

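The left blue cap shows between the open fingers (top crop around (135,405)), with nothing touching it. I'll close on it.

Call:
carry_out(offset=[[-0.03,-0.06,0.2],[-0.03,-0.06,0.2],[-0.03,-0.06,0.2],[-0.03,-0.06,0.2],[-0.03,-0.06,0.2]], delta_rot=[[0,0,0],[0,0,0],[0,0,0],[0,0,0],[0,0,0]], jaw=[0.5,0.3,0.1,0,0], grip_force=40)

```text
time: 16.02
eef_pos: [0.6306, 0.0036, 0.2454]
tcp_rot: [3.141, -0.613, -0.154]
force: [-4.1, -1.9, 2.6]
width: 0.0186
finger_force: 39.2
```

```bash
cat > st.py <<'E'
from caps import *
s,p,R=cur();F=np.array(s['force'])
print('p',p,'F',F,'along u,ex,ey',F@u,F@ex,F@ey,'w',s['width'],s['finger_force'],'p.u',p@u,'p.ey',p@ey,'perp',p@np.cross(ey,u),R.as_euler('xyz'))
E
python3 st.py
```

```text
p [0.6306 0.0036 0.2454] F [-4.0584 -1.8925  2.5954] along u,ex,ey 4.260327854661073 -3.7210618402591296 -2.4910589756382766 w 0.01859245623431566 39.172013998031616 p.u -0.15613176452846175 p.ey 0.09999489637652517 perp 0.6507616765953637 [ 3.1413 -0.6129 -0.1538]
```

Call:
carry_out(offset=[[0,0,-0.1],[0,0,-0.2],[0,0,-0.3],[0,0,-0.4],[0,0,-0.4]], delta_rot=[[0,0,0],[0,0,0],[0,0,0],[0,0,0],[0,0,0]], jaw=[0,0,0,0,0])

```text
time: 16.65
eef_pos: [0.6281, 0.0043, 0.2471]
tcp_rot: [-3.142, -0.611, -0.154]
force: [2.7, -1.9, -4.8]
width: 0.0185
finger_force: 39.1
```

```bash
python3 st.py
```

```text
p [0.6281 0.0043 0.2471] F [ 2.6508 -1.9061 -4.843 ] along u,ex,ey -5.636928996752831 2.9111693777102166 -1.478093651148632 w 0.018536845012530584 39.12743926048279 p.u -0.15322117087728748 p.ey 0.10036784325803144 perp 0.6496570886759996 [-3.1415 -0.6107 -0.1535]
```

Call:
carry_out(offset=[[0,0,-0.1],[0,0,-0.2],[0,0,-0.3],[0,0,-0.3]], delta_rot=[[0,0,0],[0,0,0],[0,0,0],[0,0,0]], jaw=[0,0,0,0])

```text
time: 17.15
eef_pos: [0.6265, 0.0044, 0.2504]
tcp_rot: [-3.141, -0.612, -0.154]
force: [1.9, -1.8, -6.3]
width: 0.0187
finger_force: 39.4
```

```bash
python3 st.py
```

```text
p [0.6265 0.0044 0.2504] F [ 1.8747 -1.7968 -6.2837] along u,ex,ey -6.3676136035213515 2.1274997016306765 -1.488843217278862 w 0.01865582808817262 39.40242826938629 p.u -0.14965053360544125 p.ey 0.1002067746219342 perp 0.6502321279732344 [-3.1415 -0.6118 -0.1539]
```

Call:
carry_out(offset=[[0,0,-0.05],[0,0,-0.1],[0,0,-0.1]], delta_rot=[[0,0,0],[0,0,0],[0,0,0]], jaw=[0,0,0])

```text
time: 17.52
eef_pos: [0.6261, 0.0048, 0.2523]
tcp_rot: [-3.141, -0.613, -0.154]
force: [-1.6, 0.4, -1.7]
width: 0.0189
finger_force: 40.1
```

```bash
python3 st.py
```

```text
p [0.6261 0.0048 0.2523] F [-1.6212  0.398  -1.7095] along u,ex,ey -0.44652959584762586 -1.6629641229937036 0.14533463790570944 w 0.018908984949978606 40.07144808769226 p.u -0.14783185451067266 p.ey 0.10054849691374759 perp 0.6509445640473229 [-3.1409 -0.6134 -0.1537]
```

Call:
carry_out(offset=[[0,0,0],[0,0,0],[0,0,0],[0,0,-3],[0,0,-7],[0,0,-11]], delta_rot=[[0,0,0],[0,0,0],[0,0,0],[0,0,0],[0,0,0],[0,0,0]], jaw=[0.25,0.5,0.5,0.5,0.5,0.5])

```text
time: 18.27
eef_pos: [0.5629, 0.0142, 0.3425]
tcp_rot: [-3.141, -0.613, -0.154]
force: [0.2, -0.1, 0.3]
width: 0.0429
finger_force: 0.0
```

```bash
python3 st.py; python3 - <<'E'
from caps import *
b=vision.read_camera('top');a=vision.read_camera('side')
for n,rb,ra in(('L',(140,312),(148,357)),('R',(147.6,357),(177,383))):
    try:
        B,sb=blue(b,rb);A,sa=blue(a,ra);X,e=tri(b,B,a,A);print(n,B,sb,A,sa,X,e,(X-(CL if n=='L' else CR))@u)
    except Exception as x: print(n,x)
plan(CR+.11*u,RC)
A=a['frame'][110:210,310:430];B=b['frame'][110:200,270:390]
f=np.vstack([cv2.resize(A,(480,400),interpolation=2),cv2.resize(B,(480,360),interpolation=2)])[:,:,::-1]
cv2.imwrite('pics/k5.png',cv2.resize(f,None,fx=.78,fy=.78))
E
```

```text
p [0.5629 0.0142 0.3425] F [ 0.2266 -0.0738  0.2652] along u,ex,ey 0.08233612817530975 0.2351988194701791 -0.038259722729856914 w 0.042931587367763605 0.0 p.u -0.03726998955966038 p.ey 0.1001477592435064 perp 0.6503890399411532 [-3.1415 -0.6128 -0.1539]
L [141.1515 311.7879] [ 6  7  6  7 33] [147.0645 356.9839] [ 5  4  9  9 62] [0.658  0.0014 0.2058] 0.0018648337200703863 0.008234571010240608
R [148.0294 356.4706] [ 6  7  6  7 34] [176.9508 383.2295] [ 5  5 10  9 61] [ 0.6395 -0.1424  0.1987] 0.0018017837645446478 0.000295961312179416
off cm [-0.3722 14.4213  1.5857] rotvec deg [-0.0896 -0.6971 -0.0401]
```

View pics/k5.png

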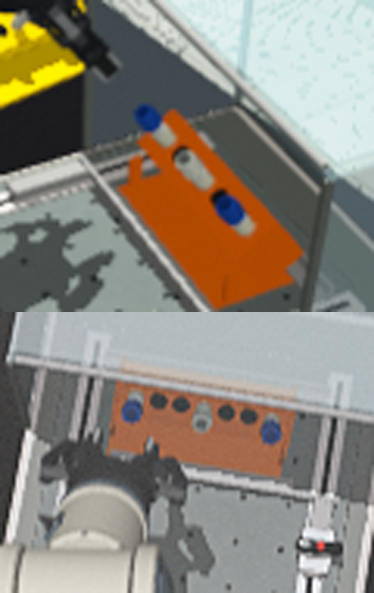

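The left blue cap stands about 8 mm higher, which is the click, and is still on. The rack hasn't moved. Next is the right cap.

Call:
carry_out(offset=[[-0.1,2.5,0],[-0.2,5.5,0],[-0.3,8.5,0],[-0.37,11.5,0],[-0.37,14.42,0],[-0.37,14.42,0],[-0.37,14.42,1.5],[-0.37,14.42,1.5]], delta_rot=[[0,0,0],[0,0,0],[0,-0.5,0],[-0.1,-0.7,0],[-0.1,-0.7,0],[-0.1,-0.7,0],[-0.1,-0.7,0],[-0.1,-0.7,0]], jaw=[0.5,0.5,0.5,0.5,0.5,0.5,0.5,0.5])

```text
time: 19.38
eef_pos: [0.5474, -0.1282, 0.3243]
tcp_rot: [3.141, -0.596, -0.153]
force: [0.2, 0.5, -0.3]
width: 0.0426
finger_force: 0.0
```

```bash
python3 st.py; python3 -c "
from caps import *
plan(CR,RC)"
```

```text
p [ 0.5474 -0.1282  0.3243] F [ 0.2445  0.5318 -0.2523] along u,ex,ey -0.29861938897648965 0.1602846776943806 0.5629681810509841 w 0.04264258616016471 0.0 p.u -0.05590658694624251 p.ey -0.04297349292727608 perp 0.6452043339510365 [ 3.141  -0.5965 -0.153 ]
off cm [ 0.671   0.0757 10.2517] rotvec deg [0.0152 0.8232 0.0257]
```

```bash
python3 -c "
from caps import *
plan(CR,RC)
for i in range(3): vision.read_camera('top'); plan(CR,RC)"
```

```text
off cm [ 0.671   0.0757 10.2517] rotvec deg [0.0152 0.8232 0.0257]
off cm [ 0.6117  0.0785 10.3361] rotvec deg [0.0203 0.7597 0.0418]
off cm [ 0.5511  0.0681 10.4094] rotvec deg [0.0347 0.6892 0.0493]
off cm [ 0.5064  0.0558 10.4624] rotvec deg [0.0475 0.6335 0.0507]
```

Call:
carry_out(offset=[[0.3,0.05,3],[0.5,0.06,6],[0.5,0.06,8],[0.5,0.06,9],[0.5,0.06,9],[0.5,0.06,9]], delta_rot=[[0,0.3,0],[0,0.6,0],[0,0.6,0],[0,0.6,0],[0,0.6,0],[0,0.6,0]], jaw=[0.5,0.5,0.5,0.5,0.5,0.5])

```text
time: 20.27
eef_pos: [0.6014, -0.1384, 0.2571]
tcp_rot: [3.14, -0.613, -0.154]
force: [0.4, 1.2, -0.5]
width: 0.0424
finger_force: 0.0
```

```bash
python3 -c "
from caps import *
plan(CR,RC)
for i in range(4): vision.read_camera('top'); plan(CR,RC)"; python3 st.py
```

```text
off cm [-0.1194 -0.1024  1.609 ] rotvec deg [ 0.1141 -0.1017  0.0034]
off cm [-0.1292 -0.1048  1.6202] rotvec deg [ 0.1167 -0.1194  0.0006]
off cm [-0.123  -0.1076  1.6197] rotvec deg [ 0.1191 -0.1179 -0.0023]
off cm [-0.1081 -0.1075  1.604 ] rotvec deg [ 0.1178 -0.1015 -0.0022]
off cm [-0.0925 -0.1057  1.5868] rotvec deg [ 0.1142 -0.0853 -0.0034]
p [ 0.6013 -0.1384  0.2568] F [0.3778 0.4134 0.6715] along u,ex,ey 0.37217799535904406 0.3100782240943515 0.4663356401603414 w 0.04268674864714393 0.0 p.u -0.1426383176595597 p.ey -0.04478030316230373 perp 0.6513428443253856 [ 3.1396 -0.6124 -0.1537]
```

Call:
carry_out(offset=[[-0.07,-0.1,0.7],[-0.07,-0.1,1.35],[-0.07,-0.1,1.35],[-0.07,-0.1,1.35],[-0.07,-0.1,1.35],[-0.07,-0.1,1.35],[-0.07,-0.1,1.35]], delta_rot=[[0,0,0],[0,0,0],[0,0,0],[0,0,0],[0,0,0],[0,0,0],[0,0,0]], jaw=[0.5,0.5,0.5,0.3,0.1,0,0], grip_force=40)

```text
time: 21.35
eef_pos: [0.6085, -0.1384, 0.2444]
tcp_rot: [3.14, -0.611, -0.154]
force: [0.5, 1.1, 0.3]
width: 0.0193
finger_force: 39.1
```

```bash
python3 st.py
```

```text
p [ 0.6085 -0.1384  0.2444] F [0.4571 1.1456 0.2545] along u,ex,ey 0.049876401448298774 0.276471681585274 1.2020520463540547 w 0.019278038587592056 39.08209204673767 p.u -0.15691474417327497 p.ey -0.0436701725436327 perp 0.6501313488632652 [ 3.1401 -0.6111 -0.1537]
```

Call:
carry_out(offset=[[0,0,-0.1],[0,0,-0.2],[0,0,-0.3],[0,0,-0.4],[0,0,-0.4]], delta_rot=[[0,0,0],[0,0,0],[0,0,0],[0,0,0],[0,0,0]], jaw=[0,0,0,0,0])

```text
time: 21.98
eef_pos: [0.606, -0.138, 0.2466]
tcp_rot: [3.14, -0.609, -0.154]
force: [3.6, -0.0, -4.7]
width: 0.0188
finger_force: 39.1
```

```bash
python3 st.py
```

```text
p [ 0.606  -0.138   0.2466] F [ 3.5708 -0.025  -4.7172] along u,ex,ey -5.890309367791087 3.5325909391735113 0.521531064148032 w 0.018841220601370393 39.144410490989685 p.u -0.15360069048122638 p.ey -0.04368844046984989 perp 0.6493043384009413 [ 3.1402 -0.6093 -0.1538]
```

Call:
carry_out(offset=[[0,0,-0.1],[0,0,-0.1],[0,0,-0.1]], delta_rot=[[0,0,0],[0,0,0],[0,0,0]], jaw=[0,0,0])

```text
time: 22.35
eef_pos: [0.6055, -0.1378, 0.2477]
tcp_rot: [3.14, -0.61, -0.154]
force: [2.4, 1.9, -6.6]
width: 0.0188
finger_force: 39.2
```

```bash
python3 st.py
```

```text
p [ 0.6055 -0.1378  0.2477] F [ 2.4461  1.866  -6.6494] along u,ex,ey -6.669676532508574 2.1318483050914283 2.21828556878801 w 0.01875846395479363 39.196035861968994 p.u -0.15239239071733668 p.ey -0.04357785883629206 perp 0.6495497429434647 [ 3.1402 -0.6098 -0.1536]
```

Call:
carry_out(offset=[[0,0,-0.1],[0,0,-0.15],[0,0,-0.15]], delta_rot=[[0,0,0],[0,0,0],[0,0,0]], jaw=[0,0,0])

```text
time: 22.72
eef_pos: [0.6048, -0.1382, 0.2507]
tcp_rot: [3.139, -0.612, -0.154]
force: [-1.4, 1.0, -2.1]
width: 0.0187
finger_force: 40.0
```

```bash
python3 st.py
```

```text
p [ 0.6048 -0.1382  0.2507] F [-1.379   1.0311 -2.0584] along u,ex,ey -0.8139675433387465 -1.5205619634694283 0.8080144856352154 w 0.0187317299752592 39.959290623664856 p.u -0.1496181803334977 p.ey -0.0440390393579662 perp 0.6507263071523736 [ 3.1391 -0.6121 -0.1535]
```

It has snapped, with 7.3 mm of travel and the force gone. I'll release and retreat.

Call:
carry_out(offset=[[0,0,0],[0,0,0],[0,0,0],[0,0,-3],[0,0,-7],[0,0,-11],[0,0,-15],[0,0,-16]], delta_rot=[[0,0,0],[0,0,0],[0,0,0],[0,0,0],[0,0,0],[0,0,0],[0,0,0],[0,0,0]], jaw=[0.25,0.5,0.5,0.5,0.5,0.5,0.5,0.5])

```text
time: 23.72
eef_pos: [0.5137, -0.1235, 0.3848]
tcp_rot: [3.138, -0.617, -0.153]
force: [0.0, -0.1, -0.6]
width: 0.0428
finger_force: 0.0
```

```bash
python3 st.py; python3 - <<'E'
from caps import *
b=vision.read_camera('top');a=vision.read_camera('side')
for n,rb,ra in(('L',(141,312),(147,357)),('R',(148.6,356),(175,382))):
    try:
        B,sb=blue(b,rb);A,sa=blue(a,ra);X,e=tri(b,B,a,A);print(n,B,A,X,e,(X-(CL if n=='L' else CR))@u)
    except Exception as x: print(n,x)
A=a['frame'][110:230,310:454];B=b['frame'][90:230,262:420]
f=np.vstack([cv2.resize(A,(480,400),interpolation=2),cv2.resize(B,(480,425),interpolation=2)])[:,:,::-1]
cv2.imwrite('pics/k6.png',cv2.resize(f,None,fx=.72,fy=.72))
E
```

```text
p [ 0.5137 -0.1235  0.3848] F [ 0.0082 -0.123  -0.5639] along u,ex,ey -0.47736299759847356 0.02693445763864474 -0.1202993880107625 w 0.042846396501497686 0.0 p.u 0.013145547332840513 p.ey -0.04349559839670697 perp 0.6520409865021856 [ 3.1383 -0.6175 -0.1531]
L attempt to get argmax of an empty sequence
R [148.8438 356.5938] [175.7288 382.2203] [ 0.6352 -0.1421  0.2051] 0.001866204424247505 0.007938098836473537
```

View pics/k6.png

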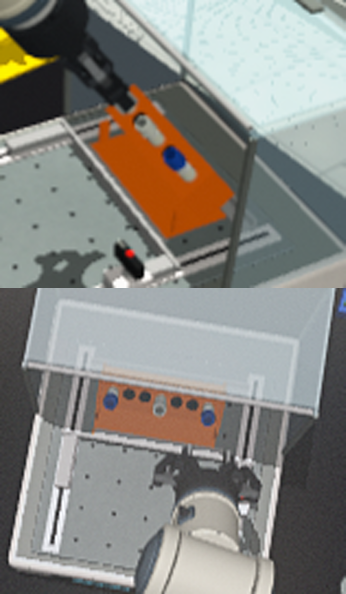

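Both blue caps are raised about 8 mm and still on, and the white cap is down. The bar and rack are home with the knob turned across, and the gripper is clear of everything. Handing in.

```bash
python3 -c "
from workcell import ctrl
print(ctrl.finish_job())"
```

```text
the job is handed in; nothing more can be done
None
```

Job handed in at about 24 s of the 58 s allowed: the rack is clamped against the rear stop with the knob turned to its end stop, both blue caps are pulled to the first click (about 8 mm by camera), the white cap was left alone, and I saw no contact with the hood or other things; no verdict came back.

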